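Change the grease cartridge of a bench lubricator

TASK

The spent orange cartridge is caught down in the lubricator's push-push bay: press it gently until you feel the stop and let go, so that it springs up, then lift it out and put it in the grey return tray. Then take the blue full cartridge from the rack, stand it in the bay and push it gently down to the stop so that the catch holds it when you let go. Never press harder than about 20 N, and leave the yellow cartridge and the loose machine parts where they are.

Things in the scene. Friction and masses are not known exactly. Their poses are not given: they have to be found in the camera images.
- lubricator: Grease lubricator fixed to the bench: dark blue box 124 (x) x 110 (y) x 100 mm high. A cartridge well opens at the centre of its flat top, sides along the box's axes, 34 mm in x by 44 mm in y (2 mm room on each side of a cartridge). In the well a sprung cradle carries the cartridge. More than 32 N on the cradle, or 45 N on the rim, damages it. Origin: centre of its underside, z up.
- bay_mouth (a point): Centre of the well's mouth, in the plane of the lubricator's flat top, 100 mm above the bench; axes as the lubricator's. The mouth has a bright 4 mm bevel all round that leads a cartridge in.
- cradle_rest (a point): Fixed mark on the well's axis, 52 mm above the bench: about where the cradle's top is at its upper rest. There a cartridge's top stands 27 to 33 mm above the box's top. Pushing down from it takes about 4 N, growing to 8 N near the stop. When the catch lets go, the cradle rises here by itself in about half a second.
- catch_stop (a point): Fixed mark on the well's axis, 24 mm above the bench: about where the cradle's top meets a hard rubber stop (10-20 N per mm). Height differs by unit: feel for it at about 10 mm/s until the push rises to 14-20 N; the catch acts only in about the last 1 mm. Let go there: it rises 4-8 mm and is held (cartridge top 3-13 mm over the box; -1 to 5 at the stop); push again and let go: it is freed.
- spent_cartridge: Spent cartridge: orange block with a black band and a flat top, 30 mm in its own x, 40 mm in y, 78 mm high, about 0.16 kg, at the start held down in the well, its axes along the lubricator's. Only when sprung up does it stand proud enough to be gripped, across its 30 mm; then its lower 45 to 51 mm are still in the well. Origin: centre of its underside, z up.
- spent_cartridge_mid (a point): Centre of the spent cartridge, 39 mm above its underside.
- full_cartridge: Full cartridge: blue block with a white band and a flat top, 30 mm in its own x, 40 mm in y, 78 mm high, about 0.16 kg, standing upright in one of the rack's two compartments, its axes about along the rack's. Either way round fits the bay. Origin: centre of its underside, z up.
- return_tray: Return tray fixed to the bench: open grey plastic tray 150 (x) x 170 (y) mm, walls 5 mm thick and 30 mm high, inner floor 5 mm above the bench. Origin: centre of its underside, z up. The spent cartridge may stand or lie in it.
- rack: Cartridge rack fixed to the bench: open aluminium tray 70 (x) x 170 (y) mm, walls 5 mm thick and 22 mm high, inner floor 5 mm above the bench, divided across the middle into two compartments, one at +y and one at -y. Origin: centre of its underside, z up.
- other_cartridge: Another cartridge of the same shape (30 x 40 x 78 mm, 0.16 kg) but yellow with a black band, a different grade of grease, standing in the other compartment of the rack. Leave it alone. Origin: centre of its underside, z up.
- steel_gear: Bystander: bright steel spur gear lying flat, 96 mm across, 22 mm high. Origin: centre of its underside.
- black_gear: Bystander: black spur gear lying flat, 68 mm across, 30 mm high. Origin: centre of its underside.
- bronze_bush: Bystander: bronze bush standing on end, 52 mm across, 32 mm high. Origin: centre of its underside.
- pulley: Bystander: bronze V-pulley lying flat, 80 mm across, 34 mm high. Origin: centre of its underside.
- bearing_block: Bystander: dark blue bearing block with a cradle on top, 50 x 100 x 50 mm. Origin: centre of its underside.
- wrench: Bystander: steel wrench lying flat to the robot's left. Origin: at its underside.
Mind the look-alikes: they are no part of the job. There is more than one size of the spent_cartridge; the job needs the smaller.

How it is judged:
By the outcome, as a careful person would: the job done as asked, in the order asked, and still so for the second after the job is handed in, with the robot touching nothing.
It also fails if it takes over 72 s, if anything falls off the work surface, if the arm or the gripper's body presses on something with over 40 N, if the wrist force passes 120 N, or if a joint passes its speed limit or range.

ROBOT

A 6-joint arm with a two-finger parallel gripper is mounted at the origin on the work surface. World frame = base frame: x ahead of the robot, y to its left, z up, the work surface at z = 0. Lengths are in m, angles in rad, forces in N, time in s.
With the tool pointing down it reaches from about 0.35 to 0.85 m from the base axis. Payload 8.1 kg.
Tool frame: the origin (TCP) lies at the very end of the fingers, on their centre line; the grasp point (between the pads) lies robot.hold_point_z behind it (robot.hold_point_z is the distance from the TCP to the grasp point, in m); z points along the fingers, y is the direction in which the jaws open and shut (so a half turn about z gives the same grasp; the last joint's range is limited). The gripper opens to 93 mm and grips with 3 to 60 N. Pads are 15 mm wide; open, the fingers measure 128 mm over their backs; the gripper's body (75 mm by 188 mm) begins 65 mm behind the grasp point.
Start: joints at [1.053, 0.13, 1.488, -0, 1.523, -0.085], TCP at [0.252, 0.545, 0.219] pointing down, gripper open.
Joint ranges: [-2.96, 2.96], [-0.89, 2.26], [0.02, 2.5], [-1.34, 4.48], [0, 2.73], [-2.66, 2.66]. Speed limits (rad/s): [2.39, 2.39, 2.79, 3.14, 3.14, 3.14].

INTERFACE

Orientations are given as a rotation vector (axis times angle).
In Python, from plant import robot, cams gives the robot as it stands. The module is installed in compiled form; this text tells all that it offers.
- The arm moves only by the tool step_arm, never from a script. Its argument "deltas" is a list of rows, each an object with "offset": the shift along the tool's x, y, z in cm, a list of three; "roll": the turn about the tool's z in rad. In form: [{"offset": [x, y, z], "roll": roll}, ...]. A call has 1 to 12 rows; each row shifts and turns the commanded pose from where the row before left it, along the tool's axes as they then stand; what a row does not reach is not made up. A row lasts 1/8 s, in which the tool goes at most 62.5 mm and 10.7 degrees, less where a joint would pass 70% of its speed; a pose out of reach is approached as far as the arm can. A call with a gripper value outside its range is refused whole. "fingers" is the finger opening in cm, from 0 to 9.3, set as the call begins (left out, the last holds). The fingers move at their own pace and stop on an object; "grip_force" is the grip in N (left out, the last holds). Time passes only in rows, so rows that do not move let the fingers close. It gives the time, the measured TCP pose, the force and the opening at its end, in the units of the state.
- robot.read_state(): the state, without advancing time (a new reading comes with each control period).
- cams.read_camera(name): name is "scene" or "top" or "wrist"; returns a dict with "pixels" (400x640x3 uint8, red, green, blue), "fx", "fy", "cx", "cy" (pixels), "extrinsics" (4x4, takes a point from world to camera coordinates). Camera axes: x right, y down, z forward; pixel columns grow to the right and rows downward; lengths in m; the calibration is good to about 2 mm. A picture is of the moment at which its call begins. There is no depth.
- robot.close_job(): hands the job in, once; it reports no verdict.
Trained networks look in a picture, given as the dict that the camera call returned (one of the last four; its "shot" number tells which), for a name from the list of things; names that differ only in an ending like _2 or _b are one class to them, and where a whole thing is asked for, a point or a joint stands for the part that bears it (a point fixed in the world has none). Each returns a list of dicts, best first, with "score" (0 to 1); they miss things now and then, are a little off and sometimes report something else, mostly with a low value. They report only what shows in the picture. A call takes as long as a camera call. They do not tell look-alikes from the thing itself.
- cams.boxes_of(picture, thing): "xy" ([column, row] in pixels, amid what is visible of it).
- cams.silhouettes(picture, thing): "mask" (400x640 bool, what is visible of it) and "xy" ([column, row] in pixels, amid what is visible of it).
- cams.pinpoint(picture, thing): "xy" ([column, row] in pixels: a listed point, or the origin of a listed thing).
The state is a dict: "t": time; "q": joint angles; "dq": joint speeds; "joint_torque": joint torques, N m; "tool_pos": TCP position; "orientation": TCP orientation; "force": force on the tool from outside, world axes, zero at the start; "wrist_torque": the same for the moment, N m; "opening": finger opening in m.
Only numpy, scipy, OpenCV 4.12 (cv2) and the standard library are available. Lean on these libraries where they do the work, as an engineer would, in place of code of your own. Each camera call takes 0.05 s, during which the arm holds its last target. There are 200 camera calls.

## Working session

There is one attempt and no reset: what is moved stays moved. The work goes in short steps, Python scripts to look and compute and a tool call to move; the robot and the scene stay as the last step left them, time stands still between calls to the robot, and variables do not carry over. Pictures are saved under pics/ and viewed, about 8 in all and at most 12, crops included, and the job is handed in when it is done.

Besides the shell and the picture viewer there is one more tool, called after "Request:" as name([rows], argument=value, ...), one row to a line, values as JSON. step_arm: Moves the arm, as the interface text tells. Its arguments: {"type":"object","properties":{"deltas":{"type":"array"},"fingers":{"type":"number"},"grip_force":{"type":"number"}},"required":["deltas"]}

```bash
mkdir -p pics
cat > h.py <<'E'
from plant import robot, cams
import numpy as np, cv2
from scipy.spatial.transform import Rotation as R
def save(p,name,crop=None,s=1):
    im=p["pixels"][:,:,::-1]
    if crop: im=im[crop[1]:crop[3],crop[0]:crop[2]]
    cv2.imwrite("pics/"+name,cv2.resize(im,None,fx=s,fy=s,interpolation=cv2.INTER_CUBIC))
def ray(p,uv):
    E=np.array(p["extrinsics"]);d=np.array([(uv[0]-p["cx"])/p["fx"],(uv[1]-p["cy"])/p["fy"],1])
    return -E[:3,:3].T@E[:3,3],E[:3,:3].T@d
def onz(p,uv,z):
    o,d=ray(p,uv);return o+d*(z-o[2])/d[2]
def proj(p,X):
    E=np.array(p["extrinsics"]);c=E[:3,:3]@np.array(X)+E[:3,3]
    return np.array([p["fx"]*c[0]/c[2]+p["cx"],p["fy"]*c[1]/c[2]+p["cy"]])
def st():
    s=robot.read_state();print("t",round(s["t"],2),"p",np.round(s["tool_pos"],4),"F",np.round(s["force"],1),"op",round(s["opening"],4))
    print("R",np.round(R.from_rotvec(s["orientation"]).as_matrix(),3).tolist(),"q",np.round(s["q"],2));return s
def delta(target):
    s=robot.read_state();M=R.from_rotvec(s["orientation"]).as_matrix()
    return np.round(M.T@(np.array(target)-s["tool_pos"])*100,2)
E
python3 - <<'E'
from h import *
st();print(robot.hold_point_z)
a=cams.read_camera("top");b=cams.read_camera("scene")
im=np.vstack([a["pixels"],b["pixels"]])
save(a,"top.png");save(b,"scene.png")
for p,n in((a,"top"),(b,"scene")):
  print(n)
  for t in["lubricator","bay_mouth","spent_cartridge","full_cartridge","other_cartridge","return_tray","rack"]:
    try:
      print(t,[(np.round(d["xy"]).tolist(),round(d["score"],2)) for d in cams.pinpoint(p,t)],[(np.round(d["xy"]).tolist(),round(d["score"],2)) for d in cams.boxes_of(p,t)] if t!="bay_mouth" else "")
    except Exception as e: print(t,e)
E
```

```text
t 0.0 p [0.2514 0.5442 0.2176] F [0.  0.6 0.3] op 0.093
R [[-0.908, 0.419, -0.001], [0.419, 0.908, -0.002], [0.0, -0.002, -1.0]] q [ 1.05  0.13  1.49 -0.    1.52 -0.09]
0.0188
top
lubricator [([319.0, 209.0], 0.73), ([318.0, 213.0], 0.68), ([319.0, 207.0], 0.62)] [([321.0, 207.0], 0.97), ([318.0, 208.0], 0.7)]
bay_mouth [([320.0, 210.0], 0.89), ([236.0, 218.0], 0.53)] 
spent_cartridge [([357.0, 254.0], 0.93), ([321.0, 206.0], 0.46)] [([361.0, 253.0], 0.94), ([320.0, 206.0], 0.57)]
full_cartridge [([217.0, 222.0], 0.53)] []
other_cartridge [([246.0, 218.0], 0.54)] [([242.0, 221.0], 0.68)]
return_tray [([440.0, 226.0], 0.61)] [([441.0, 224.0], 0.9)]
rack [([233.0, 216.0], 0.6), ([439.0, 228.0], 0.58)] [([233.0, 215.0], 0.58)]
scene
lubricator [([315.0, 204.0], 0.83)] [([312.0, 192.0], 0.74), ([386.0, 148.0], 0.32), ([284.0, 302.0], 0.32)]
bay_mouth [([309.0, 175.0], 0.98)] 
spent_cartridge [([249.0, 200.0], 0.69)] [([248.0, 182.0], 0.93), ([312.0, 170.0], 0.63)]
full_cartridge [([387.0, 157.0], 0.83)] [([386.0, 146.0], 0.84), ([285.0, 302.0], 0.54), ([366.0, 162.0], 0.27)]
other_cartridge [([365.0, 171.0], 0.96)] [([363.0, 160.0], 0.67)]
return_tray [([182.0, 257.0], 0.97), ([384.0, 161.0], 0.6)] [([178.0, 256.0], 0.64)]
rack [([373.0, 168.0], 0.96)] [([374.0, 170.0], 0.59)]
```

View pics/top.png

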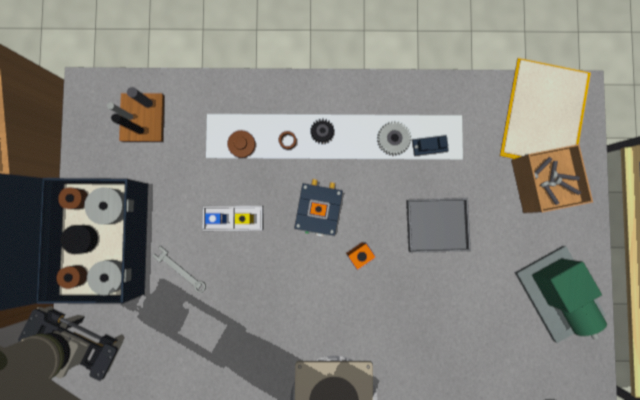

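View pics/scene.png

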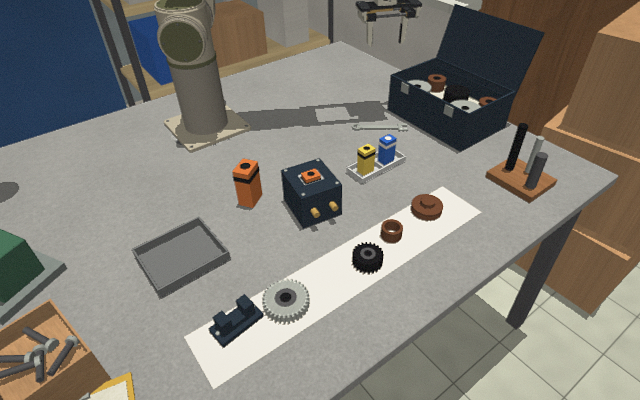

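The top view shows the box at (320,208) with an orange top in its well, a loose, bigger orange block on the bench at (361,256), blue at (214,217) and yellow at (243,218) in the rack, and the tray at (438,225). There are two orange candidates. The one at (319,209) sits in the well and is the smaller, so it is the spent cartridge. The one at (361,256) is the look-alike. Next I'll get positions from both cameras and a confirming crop.

Run:
```python
from h import *
a=cams.read_camera("top");b=cams.read_camera("scene")
print(a["fx"],-np.array(a["extrinsics"])[:3,:3].T@np.array(a["extrinsics"])[:3,3])
hsvf=lambda p:cv2.cvtColor(p["pixels"],cv2.COLOR_RGB2HSV)
def rect(m,p,z,n):
  k,l,s,c=cv2.connectedComponentsWithStats(m.astype(np.uint8))
  for i in range(1,k):
    if s[i,4]<40: continue
    pts=np.argwhere(l==i)[:,::-1]
    W=np.array([onz(p,q,z)[:2] for q in pts]).astype(np.float32)
    r=cv2.minAreaRect(W);print(n,c[i].round(1),s[i,4],"ctr",np.round(r[0],4),"size",np.round(r[1],3),"ang",round(r[2],1))
h=hsvf(a)
roi=np.zeros(h.shape[:2],bool);roi[150:290,180:500]=1
H,S,V=h[...,0],h[...,1],h[...,2]
rect(roi&(H>5)&(H<18)&(S>170)&(V>120),a,.108,"orange")
rect(roi&(H>105)&(H<125)&(S>150)&(V>100),a,.083,"blue")
rect(roi&(H>22)&(H<35)&(S>150)&(V>120),a,.083,"yellow")
for t,z in(("lubricator",.1),("return_tray",.03),("rack",.022)):
  for d in cams.silhouettes(a,t)[:2]: print(round(d["score"],2));rect(np.array(d["mask"]),a,z,t)
for t,z in(("bay_mouth",.1),("return_tray",0),("rack",0),("full_cartridge",.005),("lubricator",0)):
  for p in(a,b):
    ds=cams.pinpoint(p,t)
    if ds: print(t,np.round(onz(p,ds[0]["xy"],z),4),round(ds[0]["score"],2))
save(a,"crop.png",(190,160,490,290),2.6)
```

```text
402.30838846546044 [0.49764484 0.03848649 1.16569258]
orange [318. 209.] 132 ctr [0.5346 0.0433] size [0.038 0.028] ang 79.0
orange [361.1 255.8] 283 ctr [ 0.4129 -0.0698] size [0.042 0.056] ang 34.0
blue [206.8 217.9] 40 ctr [0.5097 0.34  ] size [0.022 0.013] ang 1.3
blue [217.3 218.1] 43 ctr [0.5099 0.3145] size [0.022 0.016] ang 1.3
yellow [242.1 218.4] 121 ctr [0.5089 0.2474] size [0.024 0.038] ang 0.3
0.98
lubricator [318.1 208.7] 1946 ctr [0.5385 0.0428] size [0.115 0.142] ang 78.4
0.73
lubricator [393.5 138. ] 856 ctr [ 0.7265 -0.1581] size [0.083 0.087] ang 89.8
0.57
return_tray [437.6 225.1] 3268 ctr [ 0.4937 -0.294 ] size [0.15  0.176] ang 1.9
0.74
rack [233.5 217.4] 1095 ctr [0.5122 0.2875] size [0.071 0.17 ] ang 0.3
0.53
rack [393.7 138. ] 985 ctr [ 0.7424 -0.1736] size [0.1 0.1] ang 26.9
bay_mouth [0.5327 0.0481 0.1   ] 0.64
bay_mouth [0.5337 0.0446 0.1   ] 0.66
return_tray [ 0.4915 -0.2999  0.    ] 0.87
return_tray [ 0.4863 -0.2963  0.    ] 0.7
rack [0.5151 0.2921 0.    ] 0.96
rack [0.5074 0.2795 0.    ] 0.91
full_cartridge [0.5018 0.3313 0.005 ] 0.69
full_cartridge [0.5039 0.3373 0.005 ] 0.58
lubricator [0.5221 0.0469 0.    ] 0.75
lubricator [ 0.5233  0.0578 -0.    ] 0.89
```

View pics/crop.png

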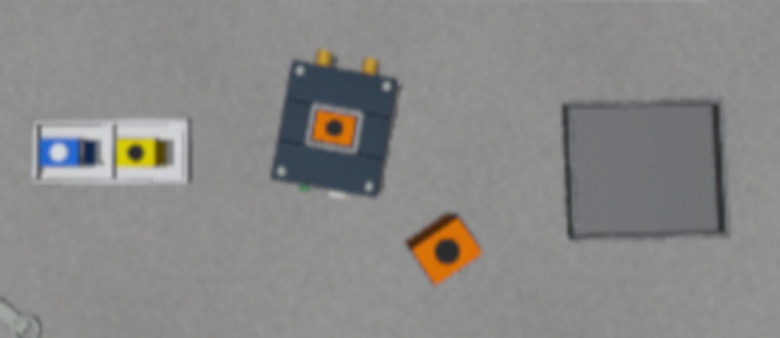

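The crop confirms it: the smaller orange block (28 x 38 mm) is in the well of the box, and the bigger loose block is the decoy. The tray and the blue cartridge show clearly. I'll move above the box, then turn.

Request:
step_arm([
  {"offset": [-4.68,-3.36,0],"roll": 0},
  {"offset": [-4.68,-3.36,0],"roll": 0},
  {"offset": [-4.68,-3.36,0],"roll": 0},
  {"offset": [-4.68,-3.36,0],"roll": 0},
  {"offset": [-4.68,-3.36,0],"roll": 0},
  {"offset": [-4.68,-3.36,0],"roll": 0},
  {"offset": [-4.68,-3.36,0],"roll": 0},
  {"offset": [-4.68,-3.36,0],"roll": 0},
  {"offset": [-4.68,-3.36,0],"roll": 0},
  {"offset": [-4.68,-3.36,0],"roll": 0},
], fingers=9.3)

```text
t: 3.4
tool_pos: [0.5364, 0.0416, 0.2189]
orientation: [0.675, 3.068, 0.0]
force: [-0.2, 0.6, 0.1]
opening: 0.0928
```

Request:
step_arm([
  {"offset": [0,0,0],"roll": 0.167},
  {"offset": [0,0,0],"roll": 0.167},
  {"offset": [0,0,0],"roll": 0.167},
  {"offset": [0,0,0],"roll": 0.167},
  {"offset": [0,0,0],"roll": 0.167},
  {"offset": [0,0,0],"roll": 0.167},
  {"offset": [0,0,0],"roll": 0.167},
  {"offset": [0,0,0],"roll": 0.166},
  {"offset": [0,0,0],"roll": 0},
  {"offset": [0,0,0],"roll": 0},
])

```text
t: 4.65
tool_pos: [0.5356, 0.0434, 0.2187]
orientation: [2.425, 1.997, 0.0]
force: [0.6, -0.2, -0.0]
opening: 0.0929
```

Run:
```python
from h import *
st()
w=cams.read_camera("wrist");save(w,"w1.png")
E=np.array(w["extrinsics"]);print(w["fx"],-E[:3,:3].T@E[:3,3],E[:3,:3].round(3).tolist())
h=cv2.cvtColor(w["pixels"],cv2.COLOR_RGB2HSV);H,S,V=[h[...,i] for i in range(3)]
m=((H>5)&(H<18)&(S>170)&(V>100)).astype(np.uint8)
k,l,s,c=cv2.connectedComponentsWithStats(m)
for i in range(1,k):
  if s[i,4]>300:
    W=np.array([onz(w,q,.108)[:2] for q in np.argwhere(l==i)[:,::-1]]).astype(np.float32)
    r=cv2.minAreaRect(W);print(c[i].round(),s[i,4],np.round(r[0],4),np.round(r[1],4),r[2])
for d in cams.pinpoint(w,"bay_mouth"):print(d,onz(w,d["xy"],.1))
```

```text
t 4.65 p [0.5356 0.0434 0.2187] F [ 0.6 -0.2 -0. ] op 0.0929
R [[0.192, 0.981, 0.0], [0.981, -0.192, -0.0], [-0.0, 0.0, -1.0]] q [-0.01 -0.04  1.66 -0.    1.52  0.18]
279.7578502708087 [0.55008215 0.11429152 0.38395808] [[0.981, -0.193, 0.0], [-0.186, -0.947, 0.26], [-0.05, -0.255, -0.966]]
[317. 195.] 841 [0.5338 0.0458] [0.0391 0.0291] 79.4957504272461
[238. 322.] 632 [ 0.4134 -0.076 ] [0.044  0.0425] 34.3546257019043
```

View pics/w1.png

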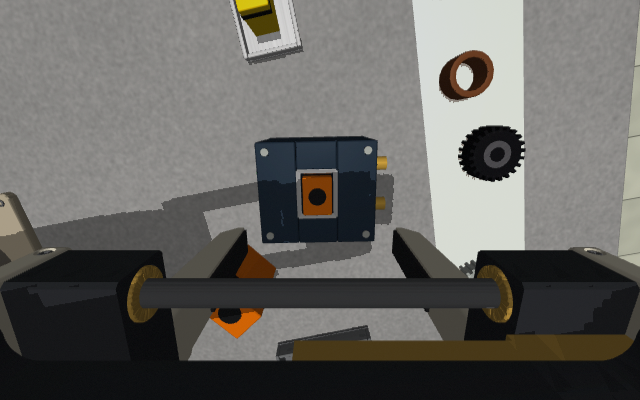

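The wrist view shows the spent cartridge at (317,195) in the bright well mouth, with the box squared to the tool. The decoy is at (238,322), well clear. Now I'll measure the bright rim exactly.

Run:
```python
from h import *
w=cams.read_camera("wrist")
h=cv2.cvtColor(w["pixels"],cv2.COLOR_RGB2HSV)
m=((h[...,1]<60)&(h[...,2]>110));r=np.zeros_like(m);r[160:228,288:348]=1
pts=np.argwhere(m&r)[:,::-1]
k,l,s,c=cv2.connectedComponentsWithStats((m&r).astype(np.uint8));i=1+s[1:,4].argmax()
W=np.array([onz(w,q,.1)[:2] for q in np.argwhere(l==i)[:,::-1]]).astype(np.float32)
r=cv2.minAreaRect(W);print(s[i],np.round(r[0],4),np.round(r[1],4),r[2])
print(delta([.534,.045,.119]), delta([*r[0],.119]))
```

```text
[296 169  41  13 175] [0.5365 0.0699] [0.0427 0.0108] 3.001021385192871
[ 0.13 -0.19  9.97] [ 2.62 -0.42  9.97]
```

Request:
step_arm([
  {"offset": [0.1,-0.2,2.5],"roll": 0},
  {"offset": [0,0,2.5],"roll": 0},
  {"offset": [0,0,2.5],"roll": 0},
  {"offset": [0,0,0],"roll": 0},
  {"offset": [0,0,0],"roll": 0},
  {"offset": [0,0,0],"roll": 0},
  {"offset": [0,0,0],"roll": 0},
], fingers=0, grip_force=10)

```text
t: 5.68
tool_pos: [0.5345, 0.0448, 0.1447]
orientation: [2.428, 1.992, 0.002]
force: [1.0, -0.8, 0.4]
opening: 0.0273
```

Request:
step_arm([
  {"offset": [0,0,2],"roll": 0},
  {"offset": [0,0,0.5],"roll": 0},
  {"offset": [0,0,0],"roll": 0},
  {"offset": [0,0,0],"roll": 0},
])

```text
t: 6.18
tool_pos: [0.5343, 0.0448, 0.1194]
orientation: [2.429, 1.992, 0.001]
force: [0.5, 0.8, 0.2]
opening: 0.0008
```

Request:
step_arm([
  {"offset": [0,0,0.12],"roll": 0},
  {"offset": [0,0,0.12],"roll": 0},
  {"offset": [0,0,0.12],"roll": 0},
  {"offset": [0,0,0.12],"roll": 0},
  {"offset": [0,0,0],"roll": 0},
])

```text
t: 6.8
tool_pos: [0.5337, 0.0447, 0.1136]
orientation: [-2.429, -1.992, 0.0]
force: [-0.1, 0.3, -0.2]
opening: 0.0002
```

Request:
step_arm([
  {"offset": [0,0,0.12],"roll": 0},
  {"offset": [0,0,0.12],"roll": 0},
  {"offset": [0,0,0],"roll": 0},
])

```text
t: 7.18
tool_pos: [0.5337, 0.0447, 0.1113]
orientation: [-2.429, -1.992, 0.0]
force: [0.4, 0.2, 0.9]
opening: 0.001
```

Request:
step_arm([
  {"offset": [0,0,0.12],"roll": 0},
  {"offset": [0,0,0.12],"roll": 0},
  {"offset": [0,0,0],"roll": 0},
])

```text
t: 7.55
tool_pos: [0.5341, 0.0447, 0.1095]
orientation: [2.429, 1.992, 0.001]
force: [-0.8, -0.7, 3.6]
opening: 0.0005
```

Request:
step_arm([
  {"offset": [0,0,0.12],"roll": 0},
  {"offset": [0,0,0],"roll": 0},
])

```text
t: 7.8
tool_pos: [0.5342, 0.0447, 0.1084]
orientation: [2.429, 1.992, 0.001]
force: [-1.4, -0.7, 5.1]
opening: 0.0008
```

Request:
step_arm([
  {"offset": [0,0,0.1],"roll": 0},
  {"offset": [0,0,0],"roll": 0},
])

```text
t: 8.05
tool_pos: [0.5342, 0.0448, 0.1075]
orientation: [2.429, 1.992, 0.001]
force: [-1.5, -0.2, 6.2]
opening: 0.0006
```

Request:
step_arm([
  {"offset": [0,0,0.1],"roll": 0},
  {"offset": [0,0,0],"roll": 0},
])

```text
t: 8.3
tool_pos: [0.5343, 0.0447, 0.1066]
orientation: [2.428, 1.992, 0.001]
force: [-1.1, 0.4, 7.7]
opening: 0.0006
```

Request:
step_arm([
  {"offset": [0,0,0.06],"roll": 0},
  {"offset": [0,0,0],"roll": 0},
])

```text
t: 8.55
tool_pos: [0.5343, 0.0448, 0.1061]
orientation: [2.428, 1.992, 0.002]
force: [-1.0, -0.3, 6.9]
opening: 0.0005
```

Request:
step_arm([
  {"offset": [0,0,0.06],"roll": 0},
  {"offset": [0,0,0],"roll": 0},
])

```text
t: 8.8
tool_pos: [0.5343, 0.0447, 0.1055]
orientation: [2.428, 1.992, 0.002]
force: [-1.4, -0.5, 7.1]
opening: 0.0006
```

Request:
step_arm([
  {"offset": [0,0,0.06],"roll": 0},
  {"offset": [0,0,0],"roll": 0},
])

```text
t: 9.05
tool_pos: [0.5344, 0.0448, 0.105]
orientation: [2.428, 1.992, 0.002]
force: [-2.3, -0.1, 6.8]
opening: 0.0005
```

Request:
step_arm([
  {"offset": [0,0,0.04],"roll": 0},
  {"offset": [0,0,0],"roll": 0},
])

```text
t: 9.3
tool_pos: [0.5344, 0.0447, 0.1045]
orientation: [2.428, 1.992, 0.002]
force: [-2.3, -0.0, 7.0]
opening: 0.0003
```

Request:
step_arm([
  {"offset": [0,0,0.04],"roll": 0},
  {"offset": [0,0,0],"roll": 0},
])

```text
t: 9.55
tool_pos: [0.5344, 0.0448, 0.1042]
orientation: [2.428, 1.992, 0.002]
force: [-1.3, -0.5, 7.3]
opening: 0.0003
```

Request:
step_arm([
  {"offset": [0,0,0.04],"roll": 0},
  {"offset": [0,0,0],"roll": 0},
])

```text
t: 9.8
tool_pos: [0.5344, 0.0447, 0.1038]
orientation: [2.428, 1.992, 0.002]
force: [-1.3, 0.2, 7.3]
opening: 0.0004
```

Request:
step_arm([
  {"offset": [0,0,0.03],"roll": 0},
  {"offset": [0,0,0],"roll": 0},
])

```text
t: 10.05
tool_pos: [0.5345, 0.0447, 0.1037]
orientation: [2.428, 1.991, 0.002]
force: [-1.2, 0.2, 8.2]
opening: 0.0003
```

Request:
step_arm([
  {"offset": [0,0,0.04],"roll": 0},
  {"offset": [0,0,0],"roll": 0},
])

```text
t: 10.3
tool_pos: [0.5348, 0.0447, 0.1037]
orientation: [2.428, 1.991, 0.003]
force: [-1.5, 0.6, 11.2]
opening: 0.0008
```

Request:
step_arm([
  {"offset": [0,0,0.03],"roll": 0},
  {"offset": [0,0,0],"roll": 0},
])

```text
t: 10.55
tool_pos: [0.535, 0.0447, 0.1037]
orientation: [2.428, 1.991, 0.003]
force: [-2.9, -0.0, 11.9]
opening: 0.0004
```

Request:
step_arm([
  {"offset": [0,0,0.05],"roll": 0},
  {"offset": [0,0,0],"roll": 0},
])

```text
t: 10.8
tool_pos: [0.5354, 0.0447, 0.1037]
orientation: [2.427, 1.991, 0.004]
force: [-2.3, -0.4, 14.1]
opening: 0.0003
```

Request:
step_arm([
  {"offset": [0,0,0.03],"roll": 0},
  {"offset": [0,0,0],"roll": 0},
])

```text
t: 11.05
tool_pos: [0.5356, 0.0447, 0.1037]
orientation: [2.427, 1.991, 0.005]
force: [-2.6, 0.2, 16.3]
opening: 0.0002
```

Request:
step_arm([
  {"offset": [0,0,-4],"roll": 0},
  {"offset": [0,0,-4],"roll": 0},
  {"offset": [0,0,0],"roll": 0},
  {"offset": [0,0,0],"roll": 0},
  {"offset": [0,0,0],"roll": 0},
  {"offset": [0,0,0],"roll": 0},
], fingers=6.5)

```text
t: 11.8
tool_pos: [0.533, 0.0448, 0.1796]
orientation: [-2.428, -1.991, 0.003]
force: [0.8, -0.2, 0.3]
opening: 0.0558
```

Run:
```python
from h import *
st()
w=cams.read_camera("wrist");b=cams.read_camera("scene")
save(b,"s2.png",(220,110,440,260),3.5);save(w,"w2.png")
h=cv2.cvtColor(w["pixels"],cv2.COLOR_RGB2HSV);H,S,V=[h[...,i] for i in range(3)]
m=((H>5)&(H<18)&(S>170)&(V>100)).astype(np.uint8)
k,l,s,c=cv2.connectedComponentsWithStats(m)
for i in range(1,k):
  if s[i,4]>300:
    W=np.array([onz(w,q,.130)[:2] for q in np.argwhere(l==i)[:,::-1]]).astype(np.float32)
    r=cv2.minAreaRect(W);print(c[i].round(),s[i],np.round(r[0],4),np.round(r[1],4),r[2])
im=np.hstack([w["pixels"][100:300,170:470],b["pixels"][110:310,200:500]])
cv2.imwrite("pics/c2.png",cv2.resize(im[:,:,::-1],None,fx=1.33,fy=1.33))
```

```text
t 11.8 p [0.533  0.0448 0.1796] F [ 0.8 -0.2  0.3] op 0.0558
R [[0.196, 0.981, -0.002], [0.981, -0.196, 0.0], [-0.0, -0.002, -1.0]] q [-0.01 -0.02  1.72 -0.    1.45  0.18]
[499.  65.] [474  41  45  52 394] [0.6779 0.1289] [0.033  0.0296] 74.54246520996094
[319. 214.] [ 301  192   37   47 1306] [0.5334 0.0459] [0.0393 0.029 ] 79.60197448730469
```

View pics/c2.png

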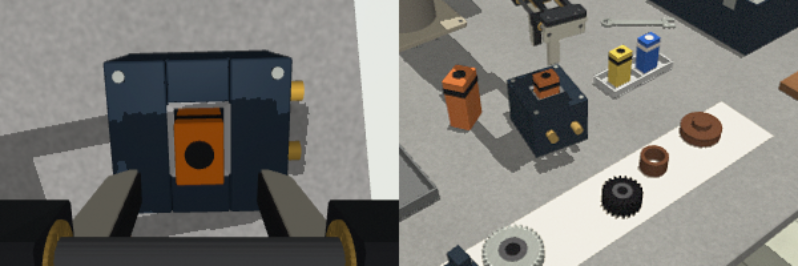

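The cartridge has sprung up: in the crop its top stands well over the box and lies between the open fingers. Descending to grip.

Request:
step_arm([
  {"offset": [0.1,0,2.5],"roll": 0},
  {"offset": [0,0,2.5],"roll": 0},
  {"offset": [0,0,2.2],"roll": 0},
  {"offset": [0,0,0],"roll": 0},
  {"offset": [0,0,0],"roll": 0},
])

```text
t: 12.52
tool_pos: [0.5344, 0.0457, 0.1099]
orientation: [2.429, 1.992, 0.001]
force: [-0.6, 0.4, 0.0]
opening: 0.0651
```

Request:
step_arm([
  {"offset": [0,0,0],"roll": 0},
  {"offset": [0,0,0],"roll": 0},
  {"offset": [0,0,0],"roll": 0},
  {"offset": [0,0,0],"roll": 0},
  {"offset": [0,0,0],"roll": 0},
  {"offset": [0,0,0],"roll": 0},
], fingers=1.5, grip_force=20)

```text
t: 13.28
tool_pos: [0.534, 0.0457, 0.1091]
orientation: [2.429, 1.992, 0.0]
force: [0.5, -0.2, 1.6]
opening: 0.03
```

Request:
step_arm([
  {"offset": [0,0,-1],"roll": 0},
  {"offset": [0,0,-2],"roll": 0},
  {"offset": [0,0,-3],"roll": 0},
  {"offset": [0,0,-3],"roll": 0},
  {"offset": [0,0,0],"roll": 0},
])

```text
t: 13.9
tool_pos: [0.5359, 0.0457, 0.2024]
orientation: [2.426, 1.99, 0.007]
force: [-0.6, -0.8, -1.9]
opening: 0.0301
```

Request:
step_arm([
  {"offset": [-2.9,0.2,0],"roll": 0},
  {"offset": [-4.5,0.3,0],"roll": 0},
  {"offset": [-4.5,0.3,0],"roll": 0},
  {"offset": [-4.5,0.3,0],"roll": 0},
  {"offset": [-4.5,0.3,0],"roll": 0},
  {"offset": [-4.5,0.3,0],"roll": 0},
  {"offset": [-4.5,0.3,0],"roll": 0},
  {"offset": [-3,0.2,0],"roll": 0},
  {"offset": [-1.4,0.2,0],"roll": 0},
  {"offset": [0,0,0],"roll": 0},
  {"offset": [0,0,0],"roll": 0},
])

```text
t: 15.28
tool_pos: [0.4906, -0.2941, 0.1986]
orientation: [-2.427, -1.993, -0.0]
force: [-0.3, 0.2, -1.4]
opening: 0.0296
```

Run:
```python
from h import *
st()
b=cams.read_camera("scene");w=cams.read_camera("wrist")
im=np.hstack([w["pixels"],b["pixels"]])
cv2.imwrite("pics/c3.png",cv2.resize(im[:,:,::-1],None,fx=.62,fy=.62,interpolation=cv2.INTER_AREA))
print(delta([.492,-.295,.072]))
```

```text
t 15.28 p [ 0.4906 -0.2941  0.1986] F [-0.3  0.2 -1.4] op 0.0296
R [[0.195, 0.981, -0.0], [0.981, -0.195, 0.001], [0.001, -0.001, -1.0]] q [-0.63  0.07  1.59  0.    1.48 -0.43]
[-0.07  0.14 12.7 ]
```

View pics/c3.png

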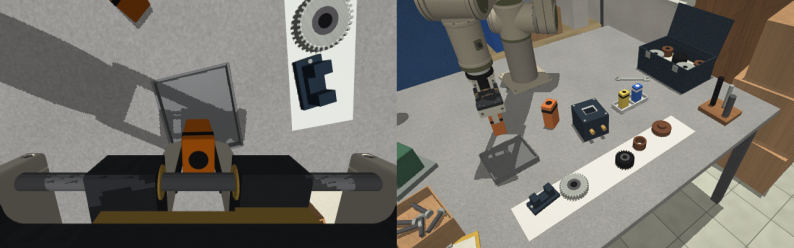

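The orange cartridge is held over the tray and the bay is empty. Lowering.

Request:
step_arm([
  {"offset": [0,0,4],"roll": 0},
  {"offset": [0,0,4],"roll": 0},
  {"offset": [0,0,3],"roll": 0},
  {"offset": [0,0,1.5],"roll": 0},
  {"offset": [0,0,0.4],"roll": 0},
  {"offset": [0,0,0.2],"roll": 0},
  {"offset": [0,0,0],"roll": 0},
])

```text
t: 16.25
tool_pos: [0.4911, -0.2958, 0.0693]
orientation: [2.428, 1.991, 0.001]
force: [-0.2, -0.3, -1.5]
opening: 0.0303
```

Request:
step_arm([
  {"offset": [0,0,0.15],"roll": 0},
  {"offset": [0,0,0.15],"roll": 0},
  {"offset": [0,0,0],"roll": 0},
])

```text
t: 16.62
tool_pos: [0.4903, -0.2953, 0.0649]
orientation: [-2.429, -1.992, 0.0]
force: [0.1, 0.3, -1.5]
opening: 0.0301
```

Request:
step_arm([
  {"offset": [0,0,0.1],"roll": 0},
  {"offset": [0,0,0.1],"roll": 0},
  {"offset": [0,0,0],"roll": 0},
])

```text
t: 17.0
tool_pos: [0.4903, -0.2952, 0.0629]
orientation: [-2.429, -1.992, 0.0]
force: [-0.2, 0.2, -2.1]
opening: 0.0299
```

Request:
step_arm([
  {"offset": [0,0,0.1],"roll": 0},
  {"offset": [0,0,0],"roll": 0},
])

```text
t: 17.25
tool_pos: [0.4903, -0.2953, 0.062]
orientation: [-2.429, -1.992, 0.0]
force: [-0.7, -0.0, -1.3]
opening: 0.0301
```

Request:
step_arm([
  {"offset": [0,0,0.1],"roll": 0},
  {"offset": [0,0,0.05],"roll": 0},
  {"offset": [0,0,0],"roll": 0},
])

```text
t: 17.62
tool_pos: [0.4905, -0.2954, 0.0609]
orientation: [2.429, 1.992, 0.0]
force: [-1.0, 0.5, 3.0]
opening: 0.0299
```

Request:
step_arm([
  {"offset": [0,0,0.1],"roll": 0},
  {"offset": [0,0,0],"roll": 0},
])

```text
t: 17.88
tool_pos: [0.4906, -0.2955, 0.0608]
orientation: [2.429, 1.992, -0.0]
force: [-4.9, 2.1, 11.6]
opening: 0.0301
```

Request:
step_arm([
  {"offset": [0,0,-0.1],"roll": 0},
  {"offset": [0,0,0],"roll": 0},
  {"offset": [0,0,0],"roll": 0},
  {"offset": [0,0,0],"roll": 0},
  {"offset": [0,0,0],"roll": 0},
], fingers=5)

```text
t: 18.5
tool_pos: [0.4903, -0.2953, 0.0604]
orientation: [-2.429, -1.992, 0.0]
force: [-0.3, 0.4, -0.6]
opening: 0.0503
```

Request:
step_arm([
  {"offset": [0,0,-3],"roll": 0},
  {"offset": [0,0,-5],"roll": 0},
  {"offset": [0,0,-5],"roll": 0},
  {"offset": [0,0,-1],"roll": -0.1},
  {"offset": [0,0,0],"roll": -0.095},
  {"offset": [0,0,0],"roll": 0},
])

```text
t: 19.25
tool_pos: [0.4904, -0.2954, 0.2007]
orientation: [2.224, 2.218, 0.0]
force: [0.2, -0.4, -0.5]
opening: 0.05
```

Request:
step_arm([
  {"offset": [4,0.2,0],"roll": 0},
  {"offset": [5.6,0.2,0],"roll": 0},
  {"offset": [5.6,0.2,0],"roll": 0},
  {"offset": [5.6,0.2,0],"roll": 0},
  {"offset": [5.6,0.2,0],"roll": 0},
  {"offset": [5.6,0.2,0],"roll": 0},
  {"offset": [5.6,0.2,0],"roll": 0},
  {"offset": [5.6,0.2,0],"roll": 0},
  {"offset": [5.6,0.2,0],"roll": 0},
  {"offset": [5.6,0,0],"roll": 0},
  {"offset": [5.6,0,0],"roll": 0},
  {"offset": [2,0,0],"roll": 0},
])

```text
t: 20.75
tool_pos: [0.5086, 0.3274, 0.1997]
orientation: [-2.222, -2.219, 0.001]
force: [0.0, 0.2, -0.8]
opening: 0.05
```

Run:
```python
from h import *
st()
w=cams.read_camera("wrist");b=cams.read_camera("scene")
im=np.hstack([w["pixels"],b["pixels"]])
cv2.imwrite("pics/c4.png",cv2.resize(im[:,:,::-1],None,fx=.62,fy=.62,interpolation=cv2.INTER_AREA))
h=cv2.cvtColor(w["pixels"],cv2.COLOR_RGB2HSV);H,S,V=[h[...,i] for i in range(3)]
m=((H>105)&(H<125)&(S>150)&(V>90)).astype(np.uint8)
k,l,s,c=cv2.connectedComponentsWithStats(m)
for i in range(1,k):
  if s[i,4]>200:
    W=np.array([onz(w,q,.083)[:2] for q in np.argwhere(l==i)[:,::-1]]).astype(np.float32)
    r=cv2.minAreaRect(W);print(c[i].round(),s[i],np.round(r[0],4),np.round(r[1],4),r[2])
```

```text
t 20.75 p [0.5086 0.3274 0.1997] F [ 0.   0.2 -0.8] op 0.05
R [[0.001, 1.0, -0.001], [1.0, -0.001, -0.0], [-0.0, -0.001, -1.0]] q [0.49 0.15 1.5  0.   1.49 0.49]
[318. 193.] [305 175  28  37 786] [0.5082 0.3304] [0.0385 0.0285] 89.88746643066406
```

View pics/c4.png

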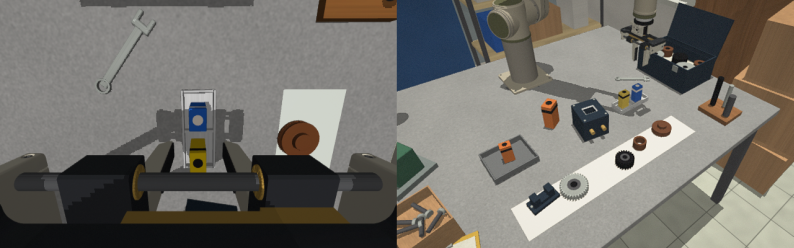

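The spent cartridge stands in the tray (at 505,150 in the view), and blue, at the far end of the rack, is centred under the gripper. Grasping blue.

Request:
step_arm([
  {"offset": [0.3,0,4],"roll": 0},
  {"offset": [0,0,4],"roll": 0},
  {"offset": [0,0,4],"roll": 0},
  {"offset": [0,0,2],"roll": 0},
  {"offset": [0,0,0],"roll": 0},
  {"offset": [0,0,0],"roll": 0},
])

```text
t: 21.6
tool_pos: [0.511, 0.3278, 0.0625]
orientation: [2.224, 2.218, 0.004]
force: [0.5, 0.7, 0.4]
opening: 0.05
```

Request:
step_arm([
  {"offset": [0,0,0],"roll": 0},
  {"offset": [0,0,0],"roll": 0},
  {"offset": [0,0,0],"roll": 0},
  {"offset": [0,0,0],"roll": 0},
  {"offset": [0,0,0],"roll": 0},
], fingers=1.5, grip_force=25)

```text
t: 22.22
tool_pos: [0.5102, 0.328, 0.0614]
orientation: [2.223, 2.219, 0.002]
force: [-1.4, 0.8, 6.7]
opening: 0.0299
```

Request:
step_arm([
  {"offset": [0,0,-2],"roll": 0},
  {"offset": [0,0,-4],"roll": 0},
  {"offset": [0,0,-4],"roll": 0},
  {"offset": [0,0,-4],"roll": 0},
  {"offset": [0,0,0],"roll": 0},
  {"offset": [0,0,0],"roll": 0},
])

```text
t: 22.98
tool_pos: [0.5092, 0.3274, 0.1999]
orientation: [-2.223, -2.219, 0.001]
force: [0.3, -0.3, -2.8]
opening: 0.0302
```

Request:
step_arm([
  {"offset": [0,0,0],"roll": 0.1},
  {"offset": [0,0,0],"roll": 0.093},
  {"offset": [-3,0.87,0],"roll": 0},
  {"offset": [-4.5,1.3,0],"roll": 0},
  {"offset": [-4.5,1.3,0],"roll": 0},
  {"offset": [-4.5,1.3,0],"roll": 0},
  {"offset": [-4.5,1.3,0],"roll": 0},
  {"offset": [-3.5,1,0],"roll": 0},
  {"offset": [-2.7,0.8,0],"roll": 0},
  {"offset": [0,0,0],"roll": 0},
  {"offset": [0,0,0],"roll": 0},
  {"offset": [0,0,0],"roll": 0},
])

```text
t: 24.48
tool_pos: [0.5337, 0.0465, 0.1999]
orientation: [-2.425, -1.995, 0.001]
force: [0.5, -0.0, -2.1]
opening: 0.0303
```

Run:
```python
from h import *
s=st();w=cams.read_camera("wrist")
save(w,"w5.png",(220,100,420,250),3.9)
h=cv2.cvtColor(w["pixels"],cv2.COLOR_RGB2HSV);H,S,V=[h[...,i] for i in range(3)]
m=((H>105)&(H<125)&(S>150)&(V>90)).astype(np.uint8)
k,l,t,c=cv2.connectedComponentsWithStats(m)
M=R.from_rotvec(s["orientation"]).as_matrix()
for i in range(1,k):
  if t[i,4]>200:
    W=np.array([onz(w,q,s["tool_pos"][2]+.022)[:2] for q in np.argwhere(l==i)[:,::-1]]).astype(np.float32)
    r=cv2.minAreaRect(W);print(c[i].round(),t[i],np.round(r[0],4),np.round(r[1],4),r[2], M.T@(np.append(r[0],0)-np.append(s["tool_pos"][:2],0)))
for n in("bay_mouth",):
  for d in cams.pinpoint(w,n):print(n,d["score"],d["xy"],onz(w,d["xy"],.1))
print("exp mouth px",proj(w,[.534,.0455,.1]))
```

```text
t 24.48 p [0.5337 0.0465 0.1999] F [ 0.5 -0.  -2.1] op 0.0303
R [[0.193, 0.981, -0.001], [0.981, -0.193, 0.0], [0.0, -0.001, -1.0]] q [-0.01 -0.03  1.69  0.    1.48  0.18]
[320. 246.] [ 293  219   54   59 2257] [0.5355 0.0516] [0.0351 0.029 ] 79.02296447753906 [ 5.34611619e-03  8.20282107e-04 -8.33698565e-07]
bay_mouth 0.93 [320.6, 202.7] [0.53486347 0.04402469 0.1       ]
exp mouth px [319.44958532 201.44605446]
```

View pics/w5.png

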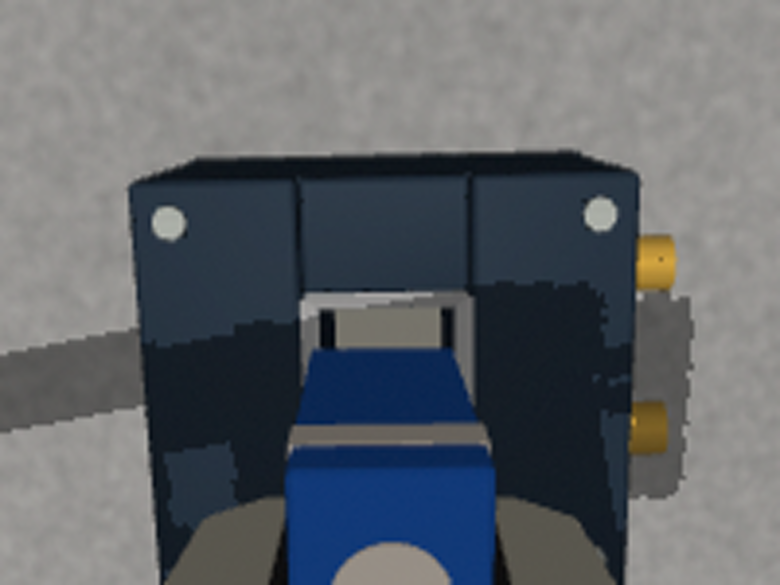

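The blue block is held above the mouth. The mouth's far outer edge is at about row 175 and columns 297–341; the cartridge's bottom far edge is at about row 190 and columns 300–337. I'll turn these edges into positions.

Run:
```python
from h import *
s=st();w=cams.read_camera("wrist");M=R.from_rotvec(s["orientation"]).as_matrix();P=np.array(s["tool_pos"])
f=lambda c,r:(220+c/3.9-.4,100+r/3.9-.4)
def T(n,c,r,z,hy):
  X=onz(w,f(c,r),z);d=M.T@(X-P);print(n,"tool xy mm",(d[:2]*1000).round(1),"centre along x:",round(d[0]*1000-hy,1))
T("bottomL",312,350,P[2]-.056,20);T("bottomR",456,350,P[2]-.056,20)
T("topL",290,449,P[2]+.022,20);T("topR",494,449,P[2]+.022,20)
T("mouthL",300,294,.1,26);T("mouthR",473,292,.1,26)
T("wellinnerL",320,309,.096,22);T("wellinnerR",454,309,.096,22)
T("screwL",168,222,.1,0);T("screwR",600,214,.1,0)
T("boxL",131,187,.1,55);T("boxR",637,176,.1,55)
```

```text
t 24.57 p [0.5339 0.0464 0.2002] F [ 0.5  0.4 -2.2] op 0.0302
R [[0.192, 0.981, -0.001], [0.981, -0.192, 0.0], [0.0, -0.001, -1.0]] q [-0.01 -0.03  1.69  0.    1.48  0.18]
bottomL tool xy mm [ 21.4 -15.4] centre along x: 1.4
bottomR tool xy mm [21.4 14.5] centre along x: 1.4
topL tool xy mm [ 25.3 -13.1] centre along x: 5.3
topR tool xy mm [25.3 15.1] centre along x: 5.3
mouthL tool xy mm [ 25.3 -21.3] centre along x: -0.7
mouthR tool xy mm [25.8 21.2] centre along x: -0.2
wellinnerL tool xy mm [ 20.8 -16.7] centre along x: -1.2
wellinnerR tool xy mm [20.8 16.9] centre along x: -1.2
screwL tool xy mm [ 43.  -52.9] centre along x: 43.0
screwR tool xy mm [44.8 51.6] centre along x: 44.8
boxL tool xy mm [ 51.4 -61.3] centre along x: -3.6
boxR tool xy mm [53.9 60. ] centre along x: -1.1
```

Request:
step_arm([
  {"offset": [-0.22,0,0],"roll": 0},
  {"offset": [0,0,2],"roll": 0},
  {"offset": [0,0,1.5],"roll": 0},
  {"offset": [0,0,0.5],"roll": 0},
  {"offset": [0,0,0],"roll": 0},
  {"offset": [0,0,0],"roll": 0},
])

```text
t: 25.38
tool_pos: [0.5341, 0.0434, 0.1611]
orientation: [2.427, 1.994, 0.001]
force: [-0.8, -0.3, -1.7]
opening: 0.0302
```

Request:
step_arm([
  {"offset": [0,0,0.2],"roll": 0},
  {"offset": [0,0,0.2],"roll": 0},
  {"offset": [0,0,0.2],"roll": 0},
  {"offset": [0,0,0],"roll": 0},
])

```text
t: 25.88
tool_pos: [0.5335, 0.0434, 0.1543]
orientation: [-2.427, -1.994, 0.001]
force: [0.1, -0.0, -2.4]
opening: 0.03
```

Request:
step_arm([
  {"offset": [0,0,0.2],"roll": 0},
  {"offset": [0,0,0.2],"roll": 0},
  {"offset": [0,0,0],"roll": 0},
])

```text
t: 26.25
tool_pos: [0.5335, 0.0434, 0.1502]
orientation: [-2.427, -1.994, 0.001]
force: [0.1, 0.0, -1.9]
opening: 0.0301
```

Request:
step_arm([
  {"offset": [0,0,0.2],"roll": 0},
  {"offset": [0,0,0.2],"roll": 0},
  {"offset": [0,0,0],"roll": 0},
])

```text
t: 26.62
tool_pos: [0.5335, 0.0434, 0.1462]
orientation: [-2.427, -1.994, 0.001]
force: [-0.1, 0.8, -1.1]
opening: 0.0298
```

Request:
step_arm([
  {"offset": [0,0,0.2],"roll": 0},
  {"offset": [0,0,0.2],"roll": 0},
  {"offset": [0,0,0],"roll": 0},
])

```text
t: 27.0
tool_pos: [0.5335, 0.0434, 0.1423]
orientation: [-2.427, -1.994, 0.001]
force: [-0.7, 0.1, -2.4]
opening: 0.0301
```

Request:
step_arm([
  {"offset": [0,0,0.3],"roll": 0},
  {"offset": [0,0,0.3],"roll": 0},
  {"offset": [0,0,0.3],"roll": 0},
  {"offset": [0,0,0.3],"roll": 0},
  {"offset": [0,0,0],"roll": 0},
])

```text
t: 27.62
tool_pos: [0.5334, 0.0434, 0.1301]
orientation: [-2.427, -1.994, 0.001]
force: [0.6, -0.7, -2.5]
opening: 0.0296
```

Request:
step_arm([
  {"offset": [0,0,0.3],"roll": 0},
  {"offset": [0,0,0.3],"roll": 0},
  {"offset": [0,0,0.3],"roll": 0},
  {"offset": [0,0,0.3],"roll": 0},
  {"offset": [0,0,0],"roll": 0},
])

```text
t: 28.25
tool_pos: [0.5334, 0.0434, 0.1181]
orientation: [-2.427, -1.994, 0.001]
force: [0.0, 0.5, -2.5]
opening: 0.0298
```

Request:
step_arm([
  {"offset": [0,0,0.2],"roll": 0},
  {"offset": [0,0,0.2],"roll": 0},
  {"offset": [0,0,0],"roll": 0},
])

```text
t: 28.62
tool_pos: [0.5335, 0.0434, 0.1143]
orientation: [-2.427, -1.994, 0.0]
force: [-0.2, 0.1, -2.0]
opening: 0.0298
```

Request:
step_arm([
  {"offset": [0,0,0.2],"roll": 0},
  {"offset": [0,0,0.2],"roll": 0},
  {"offset": [0,0,0],"roll": 0},
])

```text
t: 29.0
tool_pos: [0.5335, 0.0434, 0.1103]
orientation: [-2.427, -1.994, 0.001]
force: [0.6, 0.2, -2.4]
opening: 0.0301
```

Request:
step_arm([
  {"offset": [0,0,0.1],"roll": 0},
  {"offset": [0,0,0],"roll": 0},
])

```text
t: 29.25
tool_pos: [0.5339, 0.0434, 0.1099]
orientation: [2.427, 1.994, 0.0]
force: [-0.5, 0.3, 0.7]
opening: 0.0302
```

On the cradle. Releasing, rising and closing the fingers.

Request:
step_arm([
  {"offset": [0,0,0],"roll": 0},
  {"offset": [0,0,0],"roll": 0},
  {"offset": [0,0,0],"roll": 0},
  {"offset": [0,0,-1],"roll": 0},
  {"offset": [0,0,-2],"roll": 0},
  {"offset": [0,0,-3],"roll": 0},
  {"offset": [0,0,0],"roll": 0},
], fingers=5)

```text
t: 30.12
tool_pos: [0.5359, 0.0434, 0.1732]
orientation: [2.424, 1.992, 0.007]
force: [0.5, -0.1, 0.2]
opening: 0.05
```

Request:
step_arm([
  {"offset": [0.15,0,0],"roll": 0},
  {"offset": [0,0,0],"roll": 0},
  {"offset": [0,0,0],"roll": 0},
  {"offset": [0,0,0],"roll": 0},
  {"offset": [0,0,0],"roll": 0},
  {"offset": [0,0,0],"roll": 0},
  {"offset": [0,0,0],"roll": 0},
], fingers=0, grip_force=10)

```text
t: 31.0
tool_pos: [0.534, 0.0449, 0.1696]
orientation: [-2.427, -1.995, -0.0]
force: [0.3, 0.4, -0.4]
opening: 0.0003
```

Run:
```python
from h import *
s=st();w=cams.read_camera("wrist");b=cams.read_camera("scene")
im=np.hstack([w["pixels"][120:320,170:470],b["pixels"][110:310,200:500]])
cv2.imwrite("pics/c6.png",cv2.resize(im[:,:,::-1],None,fx=1.33,fy=1.33))
print(delta([.5337,.0455,.134]))
```

```text
t 31.0 p [0.534  0.0449 0.1696] F [ 0.3  0.4 -0.4] op 0.0003
R [[0.194, 0.981, 0.0], [0.981, -0.194, 0.0], [0.0, 0.0, -1.0]] q [-0.01 -0.01  1.73  0.    1.43  0.18]
[ 0.05 -0.05  3.56]
```

View pics/c6.png

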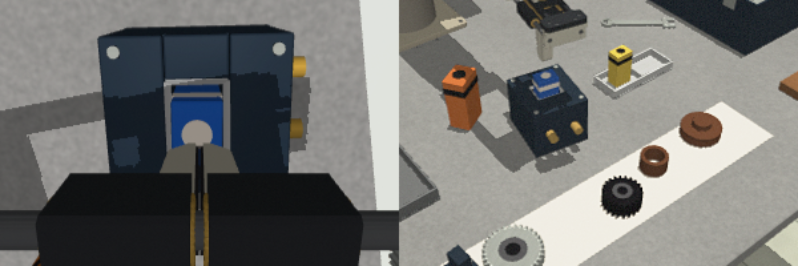

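The blue cartridge stands upright in the well, sprung up, with the fingers closed above it. Pushing at about 10 mm/s.

Request:
step_arm([
  {"offset": [0,0,2],"roll": 0},
  {"offset": [0,0,1.2],"roll": 0},
  {"offset": [0,0,0],"roll": 0},
  {"offset": [0,0,0.12],"roll": 0},
  {"offset": [0,0,0.12],"roll": 0},
  {"offset": [0,0,0.12],"roll": 0},
  {"offset": [0,0,0.12],"roll": 0},
  {"offset": [0,0,0.12],"roll": 0},
  {"offset": [0,0,0.12],"roll": 0},
  {"offset": [0,0,0.12],"roll": 0},
])

```text
t: 32.35
tool_pos: [0.5343, 0.0448, 0.1295]
orientation: [2.427, 1.994, 0.001]
force: [-0.7, -0.2, 3.7]
opening: 0.0007
```

Request:
step_arm([
  {"offset": [0,0,0.12],"roll": 0},
  {"offset": [0,0,0.12],"roll": 0},
  {"offset": [0,0,0.12],"roll": 0},
  {"offset": [0,0,0.12],"roll": 0},
  {"offset": [0,0,0.12],"roll": 0},
  {"offset": [0,0,0.12],"roll": 0},
  {"offset": [0,0,0.12],"roll": 0},
  {"offset": [0,0,0.12],"roll": 0},
])

```text
t: 33.35
tool_pos: [0.5341, 0.0449, 0.1196]
orientation: [2.427, 1.995, 0.0]
force: [0.1, 0.4, 5.4]
opening: 0.0008
```

Request:
step_arm([
  {"offset": [0,0,0.12],"roll": 0},
  {"offset": [0,0,0.12],"roll": 0},
  {"offset": [0,0,0.12],"roll": 0},
  {"offset": [0,0,0.12],"roll": 0},
  {"offset": [0,0,0.12],"roll": 0},
  {"offset": [0,0,0.12],"roll": 0},
  {"offset": [0,0,0.12],"roll": 0},
  {"offset": [0,0,0.12],"roll": 0},
  {"offset": [0,0,0.12],"roll": 0},
])

```text
t: 34.48
tool_pos: [0.5342, 0.0449, 0.1089]
orientation: [2.427, 1.994, 0.0]
force: [0.6, 0.6, 5.7]
opening: 0.0008
```

Request:
step_arm([
  {"offset": [0,0,0.1],"roll": 0},
  {"offset": [0,0,0.1],"roll": 0},
  {"offset": [0,0,0],"roll": 0},
])

```text
t: 34.85
tool_pos: [0.5341, 0.0448, 0.1068]
orientation: [2.427, 1.995, 0.0]
force: [-0.5, -0.0, 6.1]
opening: 0.0004
```

Request:
step_arm([
  {"offset": [0,0,0.1],"roll": 0},
  {"offset": [0,0,0],"roll": 0},
])

```text
t: 35.1
tool_pos: [0.5342, 0.0449, 0.1059]
orientation: [2.427, 1.995, 0.0]
force: [-1.3, -0.1, 6.3]
opening: 0.0005
```

Request:
step_arm([
  {"offset": [0,0,0.1],"roll": 0},
  {"offset": [0,0,0.06],"roll": 0},
  {"offset": [0,0,0],"roll": 0},
])

```text
t: 35.48
tool_pos: [0.5342, 0.0449, 0.1045]
orientation: [2.427, 1.994, 0.001]
force: [-1.1, -0.6, 6.3]
opening: 0.0003
```

Request:
step_arm([
  {"offset": [0,0,0.05],"roll": 0},
  {"offset": [0,0,0],"roll": 0},
])

```text
t: 35.72
tool_pos: [0.5343, 0.0449, 0.1041]
orientation: [2.427, 1.994, 0.001]
force: [-1.1, -0.6, 6.9]
opening: 0.0007
```

Request:
step_arm([
  {"offset": [0,0,0.04],"roll": 0},
  {"offset": [0,0,0],"roll": 0},
])

```text
t: 35.98
tool_pos: [0.5342, 0.0449, 0.1036]
orientation: [2.427, 1.994, 0.001]
force: [-1.1, -0.2, 8.2]
opening: 0.0003
```

Near the stop. Previously each commanded 0.5 mm here added about 3 N.

Request:
step_arm([
  {"offset": [0,0,0.06],"roll": 0},
  {"offset": [0,0,0],"roll": 0},
])

```text
t: 36.22
tool_pos: [0.5346, 0.0448, 0.1035]
orientation: [2.426, 1.994, 0.002]
force: [-1.5, 0.2, 9.4]
opening: 0.0005
```

Request:
step_arm([
  {"offset": [0,0,0.04],"roll": 0},
  {"offset": [0,0,0],"roll": 0},
])

```text
t: 36.48
tool_pos: [0.5348, 0.0448, 0.1035]
orientation: [2.426, 1.994, 0.002]
force: [-1.1, -0.4, 11.2]
opening: 0.0008
```

Request:
step_arm([
  {"offset": [0,0,0.06],"roll": 0},
  {"offset": [0,0,0],"roll": 0},
])

```text
t: 36.72
tool_pos: [0.5352, 0.0448, 0.1035]
orientation: [2.426, 1.994, 0.003]
force: [-2.3, -0.1, 15.3]
opening: 0.0002
```

Request:
step_arm([
  {"offset": [0,0,0.04],"roll": 0},
  {"offset": [0,0,0],"roll": 0},
])

```text
t: 36.98
tool_pos: [0.5355, 0.0448, 0.1035]
orientation: [2.425, 1.993, 0.004]
force: [-3.5, 0.5, 16.7]
opening: 0.0006
```

Request:
step_arm([
  {"offset": [0,0,-4],"roll": 0},
  {"offset": [0,0,-4],"roll": 0},
  {"offset": [0,0,-4],"roll": 0},
  {"offset": [0,0,0],"roll": 0},
  {"offset": [0,0,0],"roll": 0},
  {"offset": [0,0,0],"roll": 0},
  {"offset": [0,0,0],"roll": 0},
  {"offset": [0,0,0],"roll": 0},
])

```text
t: 37.98
tool_pos: [0.5337, 0.0449, 0.2205]
orientation: [-2.427, -1.994, 0.001]
force: [0.3, -0.6, -0.1]
opening: 0.0005
```

Run:
```python
from h import *
s=st();w=cams.read_camera("wrist");b=cams.read_camera("scene")
im=np.hstack([w["pixels"][100:300,170:470],b["pixels"][110:310,140:440]])
cv2.imwrite("pics/c7.png",cv2.resize(im[:,:,::-1],None,fx=1.33,fy=1.33))
h=cv2.cvtColor(w["pixels"],cv2.COLOR_RGB2HSV);H,S,V=[h[...,i] for i in range(3)]
k,l,t,c=cv2.connectedComponentsWithStats(((H>105)&(H<125)&(S>150)&(V>90)).astype(np.uint8))
for i in range(1,k):
  if t[i,4]>200:
    for z in(.108,.130):
      W=np.array([onz(w,q,z)[:2] for q in np.argwhere(l==i)[:,::-1]]).astype(np.float32)
      r=cv2.minAreaRect(W);print(z,c[i].round(),t[i,4],np.round(r[0],4),np.round(r[1],4))
```

```text
t 37.98 p [0.5337 0.0449 0.2205] F [ 0.3 -0.6 -0.1] op 0.0005
R [[0.194, 0.981, -0.001], [0.981, -0.194, -0.0], [-0.0, -0.001, -1.0]] q [-0.01 -0.04  1.66 -0.    1.52  0.18]
0.108 [319. 196.] 827 [0.5341 0.0456] [0.0402 0.0292]
0.13 [319. 196.] 827 [0.5352 0.0511] [0.037  0.0269]
```

View pics/c7.png

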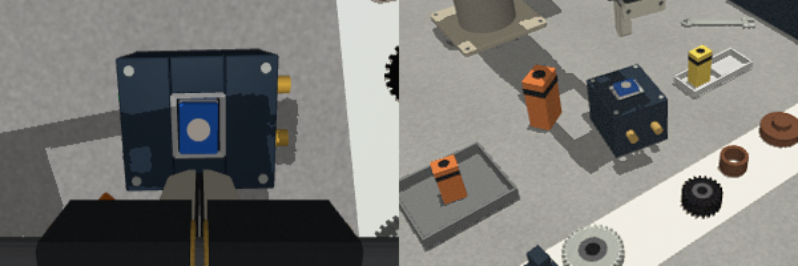

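The blue cartridge is held down in the bay. At z 0.108 its top measures 40.2 x 29.2 mm and is centred, which fits the latched height and not the sprung-up one. The spent cartridge stands in the tray, and the yellow one and the decoy have not moved. Handing in.

```bash
python3 -c "
from h import *
print(robot.close_job());st()"
```

```text
the job is handed in; nothing more can be done
None
the job is handed in; nothing more can be done
```

The job is done and handed in at about 38 s of the allowed 72 s. I pressed the smaller orange cartridge to the stop (16.3 N) so it sprang up, then lifted it out and stood it in the grey tray. Then I stood the blue cartridge in the bay and pushed it to the stop (16.7 N), and the catch held it when I let go.

- **Last checks:** The final pictures show the blue top low in the mouth and matching the latched height (40.2 x 29.2 mm at 108 mm). The orange stands in the tray, the yellow and the bigger orange look-alike are still in place, and the gripper was clear of everything.
- **Disagreements:**
  - One rim measurement in the wrist view caught only the mouth's far edge, so I left it out.
  - I gripped the blue about 2 mm off centre along its long side and corrected for that before lowering it in.
  - The highest reading while setting the orange down was about 12 N on the tray floor.

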